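Close a row of snap-lid sample tubes by running a fingertip along it

TASK

The six sample tubes in the far row of the aluminium tube block stand open: run your fingertips along the row, from the end where you meet the lids on their outer faces to the other end, so that one lid after another folds over its tube and is pressed down flat and shut. The single tube in the near row is the blank and is still to be filled, so leave its lid standing open. Touch gently: do not lift or tip the block or shove it out of its place, do not lean hard on the tubes, and leave the other things on the bench where they are.

Things in the scene. Friction and masses are not known exactly. Their poses are not given: they have to be found in the camera images.
- tube_block: Loose aluminium tube block on rubber feet, 76 (x) x 182 (y) x 45 mm high, about 1.2 kg; slides if pushed with more than about 5 N. Origin: centre of its underside; z up, x away from the robot, y along its two rows of six wells. Far row (x = +17 mm): six white snap-lid tubes, 28 mm apart. Near row (x = -17 mm): one such tube, the blank, and empty wells. The tubes sit tight and do not come out
- row_first (a point): Centre of the rim of tube 1, the first of the far row (block x = +17, y = -70 mm), 53 mm above the bench. Rims are 20 mm across. Every tube's hinge line runs along the block's x, at rim height, 11.5 mm from the tube's axis on its -y side. An open lid stands up 26 mm from its hinge, with its outer face to -y
- row_last (a point): Centre of the rim of tube 6, the last of the far row (block x = +17, y = +70 mm), 53 mm above the bench. From row_first to row_last is the way the lids fold shut. A shut lid lies flat on its rim with its top 57 mm above the bench (firm stop); its thumb tab ends 14 mm past the tube's axis, on the +y side
- blank_rim (a point): Centre of the rim of the blank, the single tube in the near row (block x = -17, y = +14 mm), 53 mm above the bench; lid, 20 mm wide, hinged as the others
- lid_1 (a joint): hinge of lid 1 of the far row (lid 1 at y = -70 mm, lid 6 at y = +70 mm): 0 = shut flat, 1.57 = upright, 2.2 = as far open as it goes; stiff (12 N mm), stays where it is left, does not spring back
- lid_2 (a joint): hinge of lid 2 of the far row (lid 1 at y = -70 mm, lid 6 at y = +70 mm): 0 = shut flat, 1.57 = upright, 2.2 = as far open as it goes; stiff (12 N mm), stays where it is left, does not spring back
- lid_3 (a joint): hinge of lid 3 of the far row (lid 1 at y = -70 mm, lid 6 at y = +70 mm): 0 = shut flat, 1.57 = upright, 2.2 = as far open as it goes; stiff (12 N mm), stays where it is left, does not spring back
- lid_4 (a joint): hinge of lid 4 of the far row (lid 1 at y = -70 mm, lid 6 at y = +70 mm): 0 = shut flat, 1.57 = upright, 2.2 = as far open as it goes; stiff (12 N mm), stays where it is left, does not spring back
- lid_5 (a joint): hinge of lid 5 of the far row (lid 1 at y = -70 mm, lid 6 at y = +70 mm): 0 = shut flat, 1.57 = upright, 2.2 = as far open as it goes; stiff (12 N mm), stays where it is left, does not spring back
- lid_6 (a joint): hinge of lid 6 of the far row (lid 1 at y = -70 mm, lid 6 at y = +70 mm): 0 = shut flat, 1.57 = upright, 2.2 = as far open as it goes; stiff (12 N mm), stays where it is left, does not spring back
- lid_blank (a joint): hinge of the lid of the blank, the single tube in the near row: same lid and values; starts standing open
- vial_1: capped glass vial, 23 mm across, 59 mm high, loose, standing to the right of the block; bystander, origin at the centre of its underside
- vial_2: the second such vial beside it; bystander
- filler_bulb: blue rubber pipette filler bulb, 68 x 56 x 56 mm, loose, to the right of the block; bystander
- pipette: hand pipette lying on its side, 241 mm long, 28 mm high, loose, nearer the robot than the block; bystander
- marker_1: marker pen, 136 mm long, 14 mm thick, lying beyond the left end of the block; bystander

How it is judged:
On the way, in this order (a step that is already met when the one before it is completed fails the run):
1. the first two lids of the row are folded over while the last one still stands open (value of joint each of lid_1, lid_2 below 0.6 rad and value of joint lid_6 above 0.9 rad), for 0.02 s.
2. the first four lids are folded over, the last one not yet (value of joint each of lid_1, lid_2, lid_3, lid_4 below 0.6 rad and value of joint lid_6 above 0.7 rad), for 0.02 s.
3. all six lids are folded over (value of joint each of lid_1, lid_2, lid_3, lid_4, lid_5, lid_6 below 0.6 rad), for 0.02 s.
At the end, for the whole second after the job is handed in: All six lids of the far row are shut to within 0.15 rad (the tab less than 4 mm above the rim), the blank's lid is still open by more than 1.1 rad, the block stands flat and at rest with both ends of the row within 30 mm of where they were, and the bystanders stand within 15 mm of where they were (value of joint each of lid_1, lid_2, lid_3, lid_4, lid_5, lid_6 below 0.15 rad and value of joint lid_blank above 1.1 rad and distance of each of row_first, row_last from where it was at the start of the episode below 0.03 m and height (world z) of tube_block below 0.005 m and angle between tube_block's own z axis and vertical below 0.05 rad and linear speed of tube_block below 0.01 m/s and not (distance of vial_1 from where it was at the start of the episode above 0.015 m or angle between vial_1's own z axis and vertical above 0.3 rad) and not (distance of vial_2 from where it was at the start of the episode above 0.015 m or angle between vial_2's own z axis and vertical above 0.3 rad) and not (distance of filler_bulb from where it was at the start of the episode above 0.015 m or angle between filler_bulb's own z axis and vertical above 0.3 rad) and not (distance of pipette from where it was at the start of the episode above 0.015 m or angle between pipette's own z axis and vertical above 0.3 rad) and not (distance of marker_1 from where it was at the start of the episode above 0.015 m or angle between marker_1's own z axis and vertical above 0.3 rad)); the robot touches nothing.
It fails at once if the block is lifted or tipped (height (world z) of tube_block above 0.01 m or angle between tube_block's own z axis and vertical above 0.12 rad).
It fails at once if the block is shoved more than 40 mm (distance of any of row_first, row_last from where it was at the start of the episode above 0.04 m).
It fails at once if the blank's lid is pushed over (value of joint lid_blank below 1 rad).
It fails at once if the fingers lean on the block or its tubes with more than 30 N (contact force between the fingers and tube_block above 30 N).
It fails at once if a bystander is moved by more than 15 mm or tipped ((distance of vial_1 from where it was at the start of the episode above 0.015 m or angle between vial_1's own z axis and vertical above 0.3 rad) or (distance of vial_2 from where it was at the start of the episode above 0.015 m or angle between vial_2's own z axis and vertical above 0.3 rad) or (distance of filler_bulb from where it was at the start of the episode above 0.015 m or angle between filler_bulb's own z axis and vertical above 0.3 rad) or (distance of pipette from where it was at the start of the episode above 0.015 m or angle between pipette's own z axis and vertical above 0.3 rad) or (distance of marker_1 from where it was at the start of the episode above 0.015 m or angle between marker_1's own z axis and vertical above 0.3 rad)).
It also fails if it takes over 45 s, if anything falls off the work surface, if the arm or the gripper's body presses on something with over 40 N, if the wrist force passes 120 N, or if a joint passes its speed limit or range.

ROBOT

A 7-joint arm with a two-finger parallel gripper is mounted at the origin on the work surface; the furniture and walls round the work are solid. World frame = base frame: x ahead of the robot, y to its left, z up, the work surface at z = 0. Lengths are in m, angles in rad, forces in N, time in s.
With the tool pointing down it reaches from about 0.425 to 0.825 m from the base axis. Payload 3.6 kg.
Tool frame: the origin (TCP) lies midway between the tips of the shut fingers; the grasp point (between the pads) lies bot.grip_depth behind it (bot.grip_depth is the distance from the TCP to the grasp point, in m); z points along the fingers, y is the direction in which the jaws open and shut (so a half turn about z gives the same grasp; the last joint's range is limited). The gripper opens to 85 mm and grips with 20 to 120 N. Pads are 22 mm wide; open, the fingers measure 114 mm over their backs; the gripper's body (76 mm by 85 mm) begins 54 mm behind the grasp point. The pads swing forward as they close: fully open they stand 13 mm farther back than shut.
Start: joints at [-1.222, 0.615, -0.013, 1.423, 0.008, 1.103, -0.04], TCP at [0.239, 0.605, 0.231] pointing down, gripper open.
Joint ranges: [-3.12, 3.12], [-0.3, 2.06], [-1.34, 1.32], [0.26, 2.42], [-1.36, 4.5], [0.01, 1.98], [-2.84, 2.84]. Speed limits (rad/s): [2.79, 2.79, 3.14, 3.14, 3.14, 3.14, 3.14].

INTERFACE

Orientations are given as a unit quaternion [w, x, y, z].
In Python, from station import readout, capture, camera_params, job, bot gives the robot as it stands.
- The arm moves only by the tool arm_command, never from a script. Its argument "commands" is one flat list of numbers, 7 for each row, row after row: the shift along the world's x, y, z in mm, then the turn, a rotation vector about the world's x, y, z in degrees, then the opening, from -1 (shut) to 1 (fully open), so that 0 is half open. A call has 1 to 8 rows; each row is the pose to reach, as a shift and turn from the pose measured when the call began; what a row does not reach only later rows make up. A row lasts 1/10 s, in which the tool goes at most 50 mm and 8.59 degrees, less where a joint would pass 70% of its speed; a pose out of reach is approached as far as the arm can. A call with a gripper value outside its range is refused whole. The fingers move at their own pace and stop on an object; "newtons" is the grip in N (left out, the last holds). Time passes only in rows, so rows that repeat a pose let the fingers close. It gives the time, the measured TCP pose, the force and the opening at its end, in the units of the state.
- readout.get_obs(): the state, without advancing time (a new reading comes with each control period).
- capture(name): name is "scene" or "top" or "wrist"; returns the picture (384x512x3 uint8, blue, green, red); there is no depth.
- camera_params(name): a dict with "fx", "fy", "cx", "cy" (pixels), "extrinsics" (4x4, takes a point from camera to world coordinates). Camera axes: x right, y down, z forward; pixel columns grow to the right and rows downward; lengths in m; the calibration is good to about 2 mm. A picture is of the moment at which its call begins: read the wrist's pose just before it. camera_params takes no time and is no camera call; for the wrist camera it gives the pose at the moment of the call.
- job.hand_in(): hands the job in, once; it reports no verdict.
The state is a dict: "clock": time; "qpos": joint angles; "joint_vel": joint speeds; "joint_efforts": joint torques, N m; "tcp_pos": TCP position; "tcp_rot": TCP orientation; "contact_force": force on the tool from outside, world axes, zero at the start; "torque": the same for the moment, N m; "grip_width": finger opening in m.
Only numpy, scipy, OpenCV 4.12 (cv2) and the standard library are available. Lean on these libraries where they do the work, as an engineer would, in place of code of your own. Each camera call takes 0.05 s, during which the arm holds its last target.

## Working session

There is one attempt and no reset: what is moved stays moved. The work goes in short steps, Python scripts to look and compute and a tool call to move; the robot and the scene stay as the last step left them, time stands still between calls to the robot, and variables do not carry over. Pictures are saved under pics/ and viewed, and the job is handed in when it is done.

Besides the shell and the picture viewer there is one more tool, called after "Emit:" by a JSON object that holds its "fn" and its "kwargs". arm_command: Moves the arm, as the interface text tells. Its arguments: {"type":"object","properties":{"commands":{"type":"array"},"newtons":{"type":"number"}},"required":["commands"]}

```bash
ls; mkdir -p pics; python3 - <<'E'
from station import readout, capture, camera_params, job, bot
import cv2
print(readout.get_obs(), bot.grip_depth)
for n in("scene","top"):
    cv2.imwrite(f"pics/{n}0.png",capture(n)); p=camera_params(n); print(n,p)
E
```

```text
pics
{'clock': 0.0, 'qpos': array([-1.22148173,  0.61590144, -0.01262471,  1.42497301,  0.00809452,
        1.10340711, -0.04041891]), 'joint_vel': array([ 1.11174784e-03,  1.21553009e-03,  1.48122126e-04,  8.99633484e-04,
       -4.87038273e-04,  1.87370503e-03,  4.47550231e-05]), 'joint_efforts': array([ 7.40337218e-04, -4.69219601e+01,  2.59481175e-01, -1.71030307e+01,
        9.93909489e-03,  9.96745715e-03,  2.57882078e-06]), 'tcp_pos': array([0.23826255, 0.60389551, 0.23012513]), 'tcp_rot': array([-2.31570556e-04,  1.86777496e-01,  9.82401357e-01, -1.29898358e-03]), 'contact_force': array([ 0.36805044, -0.35656976, -0.83449308]), 'torque': array([-0.00374035, -0.06279195, -0.00373057]), 'grip_width': 0.08517314792938464} 0.0187
scene {'fx': 493.5637444486602, 'fy': 493.5637444486602, 'cx': 251.59447508875107, 'cy': 189.9246063901128, 'extrinsics': array([[-0.67562174, -0.44214938,  0.58994846, -0.35625901],
       [-0.73710724,  0.3894522 , -0.55226796,  0.9610576 ],
       [ 0.01442821, -0.80797952, -0.58903389,  0.87541929],
       [ 0.        ,  0.        ,  0.        ,  1.        ]])}
top {'fx': 352.6443579695798, 'fy': 352.6443579695798, 'cx': 258.9085559475446, 'cy': 189.4364325324574, 'extrinsics': array([[-0.00190042, -0.9868606 ,  0.16156281,  0.31476637],
       [-0.99993754,  0.00365473,  0.01056189,  0.1943147 ],
       [-0.01101358, -0.16153264, -0.98680591,  0.88739949],
       [ 0.        ,  0.        ,  0.        ,  1.        ]])}
```

View pics/scene0.png

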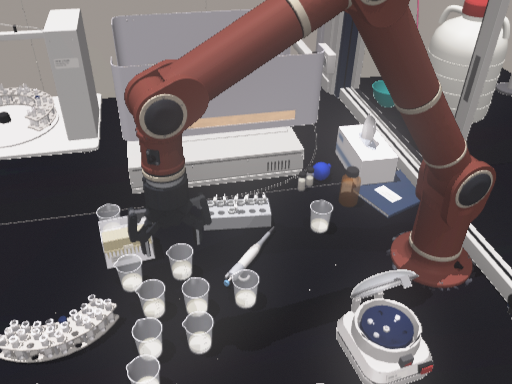

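View pics/top0.png

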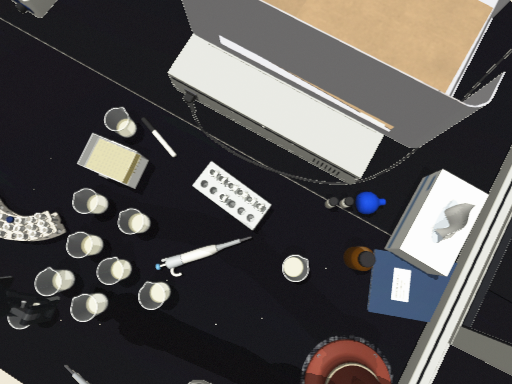

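The top view shows the block unobstructed at about (232,196), with the pipette below it, the marker at (160,138), and the vials and bulb at about (330–370,202). I'll zoom in.

```bash
python3 - <<'E'
import cv2
t=cv2.imread("pics/top0.png"); c=t[150:240,180:285]
cv2.imwrite("pics/topz.png",cv2.resize(c,None,fx=6.5,fy=6.5,interpolation=cv2.INTER_CUBIC))
t=cv2.imread("pics/scene0.png"); c=t[150:240,190:340]
cv2.imwrite("pics/scz.png",cv2.resize(c,None,fx=5,fy=5,interpolation=cv2.INTER_CUBIC))
E
```

```text
(no output)
```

View pics/topz.png

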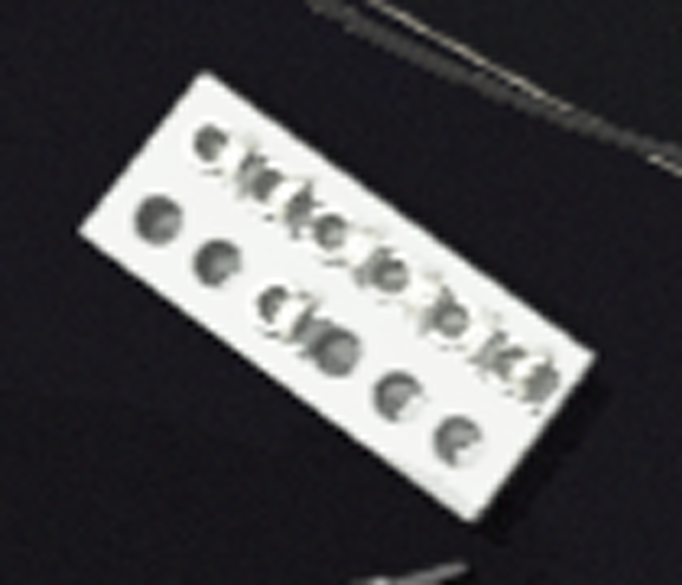

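View pics/scz.png

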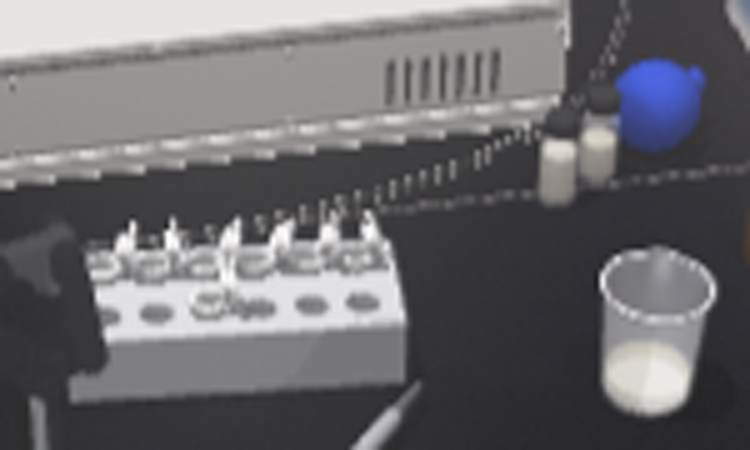

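```bash
cat > h.py <<'E'
import numpy as np, cv2
from station import readout, capture, camera_params, bot
def ray(p,uv,z):
    E=p["extrinsics"]; d=E[:3,:3]@np.array([(uv[0]-p["cx"])/p["fx"],(uv[1]-p["cy"])/p["fy"],1]); o=E[:3,3]
    return o+d*(z-o[2])/d[2]
def proj(p,X):
    E=p["extrinsics"]; c=E[:3,:3].T@(np.asarray(X)-E[:3,3]); return np.array([p["cx"]+p["fx"]*c[0]/c[2],p["cy"]+p["fy"]*c[1]/c[2]])
E
python3 - <<'E'
from h import *
t=cv2.imread("pics/top0.png"); p=camera_params("top")
g=cv2.cvtColor(t,cv2.COLOR_BGR2GRAY); m=np.zeros_like(g); m[150:240,180:285]=(g[150:240,180:285]>110)*255
cs,_=cv2.findContours(m,cv2.RETR_EXTERNAL,cv2.CHAIN_APPROX_NONE); c=max(cs,key=cv2.contourArea)
W=np.array([ray(p,q[0],.045)[:2] for q in c],np.float32)*1000
r=cv2.minAreaRect(W); print(r, cv2.boxPoints(r))
for q in [(205,70),(595,355),(472,522),(80,230)]: print(ray(p,np.array(q)/6.5+[180-.4,150-.4],.045))
# wells near row +rims
for q in [(158,218),(218,262),(338,350),(398,395),(457,440)]: print('well',ray(p,np.array(q)/6.5+[180-.4,150-.4],.045))
hs=cv2.cvtColor(t,cv2.COLOR_BGR2HSV)
for n,uv,z in [("v1",(332,203),.055),("v2",(347,202),.055),("bulb",(368,203),.028),("mk1",(144,121),.007),("mk2",(174,155),.007),("pipTip",(250,238),.01),("pipEnd",(158,267),.014),("incub corner",(362,178),.08),("inc2",(172,75),.08)]: print(n,ray(p,uv,z))
E
```

```text
((440.0677490234375, 270.51983642578125), (184.3462371826172, 77.86154174804688), 53.48989486694336) [[353.93732 219.59793]
 [416.51868 173.27309]
 [526.1982  321.44174]
 [463.61682 367.7666 ]]
[0.52550816 0.32060077 0.045     ]
[0.41658632 0.17400527 0.045     ]
[0.35528137 0.21942412 0.045     ]
[0.4642558  0.36619327 0.045     ]
well [0.46870302 0.337076   0.045     ]
well [0.45193998 0.31427359 0.045     ]
well [0.41875739 0.26913601 0.045     ]
well [0.4019651  0.24679529 0.045     ]
well [0.38529012 0.22497715 0.045     ]
v1 [0.41781199 0.02993314 0.055     ]
v2 [ 0.42008371 -0.00564511  0.055     ]
bulb [ 0.42086704 -0.06324901  0.028     ]
mk1 [0.64190804 0.5047912  0.007     ]
mk2 [0.54968014 0.42248022 0.007     ]
pipTip [0.33712613 0.22590973 0.01      ]
pipEnd [0.26767485 0.44925701 0.014     ]
incub corner [ 0.47301123 -0.03678813  0.08      ]
inc2 [0.73271357 0.41600175 0.08      ]
```

Block fit: centre about (440,270) mm and size 184×78 (expected 182×76), with the row direction (+y) along (0.595,0.804). The wells agree within 1 mm. I'll move the arm over, close the fingers and align the jaws with the row.

Emit:
{"fn": "arm_command", "kwargs": {"commands": [14, -40, 0, 0, 0, -4, -1, 30, -84, 0, 0, 0, -8, -1, 48, -128, 0, 0, 0, -12, -1, 66, -174, 0, 0, 0, -15, -1, 84, -220, 0, 0, 0, -15, -1, 102, -266, 0, 0, 0, -15, -1, 120, -312, 0, 0, 0, -15, -1, 136, -352, 0, 0, 0, -15, -1], "newtons": 40}}

```text
clock: 0.9
tcp_pos: [0.3747, 0.2492, 0.2301]
tcp_rot: [-0.0, 0.314, 0.949, -0.002]
contact_force: [0.5, -0.3, 0.2]
grip_width: 0.0001
```

```bash
python3 - <<'E'
from h import *
p=camera_params("wrist");w=capture("wrist");np.save("wp1.npy",p["extrinsics"]);cv2.imwrite("pics/w1.png",w);print(p);o=readout.get_obs();print(o["clock"],o["tcp_pos"],o["tcp_rot"],o["contact_force"])
cv2.imwrite("pics/s1.png",capture("scene"))
E
```

```text
{'fx': 315.12575274082553, 'fy': 315.12575274082553, 'cx': 254.67230459004506, 'cy': 189.07190611672846, 'extrinsics': array([[ 0.59599317,  0.77210325,  0.22056452,  0.3190737 ],
       [ 0.80298268, -0.57193212, -0.16766769,  0.29260936],
       [-0.00330883,  0.27703829, -0.96085318,  0.37238182],
       [ 0.        ,  0.        ,  0.        ,  1.        ]])}
0.95 [0.377807   0.2408294  0.23016199] [ 0.00131133  0.31967495  0.94751652 -0.00431881] [ 0.78676001 -5.90625946 -0.16303481]
```

View pics/w1.png

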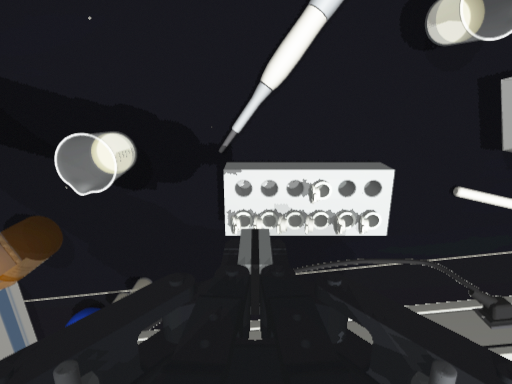

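View pics/s1.png

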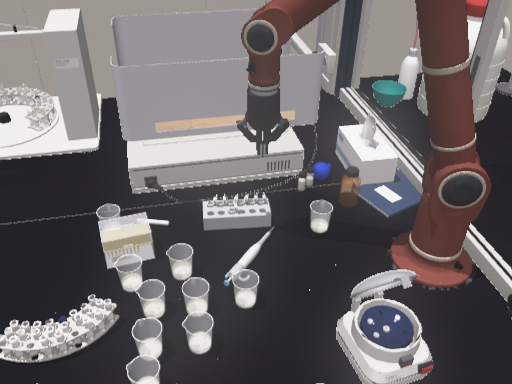

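The wrist view shows the block top at about (225–392, 163–235), with far-row rims at row ~220, the blank at (320,187), and the shut fingers at (255,245). The arm was still settling in that picture, so I'll retake it and measure.

```bash
python3 - <<'E'
from h import *
p=camera_params("wrist");w=capture("wrist");o=readout.get_obs();print(o["clock"],o["tcp_pos"],o["tcp_rot"],o["contact_force"])
cv2.imwrite("pics/w2.png",cv2.resize(w[140:250,200:420],None,fx=3.6,fy=3.6,interpolation=cv2.INTER_CUBIC))
c0=np.array([440.1,270.4]);ey=np.array([.595,.804]);ex=np.array([.804,-.595])
q=w.copy()
for i in range(6):
  for bx,by,bz in ((17,-70+28*i,53),):
    u=proj(p,np.append(c0+ex*bx+ey*by,bz)/1000);print(i+1,u.round(1))
u0=[proj(p,np.append(c0+ex*a*38+ey*b*91,45)/1000).round(1) for a,b in((-1,-1),(-1,1),(1,1),(1,-1))];print(u0)
g=cv2.cvtColor(w,cv2.COLOR_BGR2GRAY)
m=np.zeros_like(g);m[150:250,205:410]=(g[150:250,205:410]>170)*255
cs,_=cv2.findContours(m,cv2.RETR_EXTERNAL,cv2.CHAIN_APPROX_NONE);c=max(cs,key=cv2.contourArea)
W=np.array([ray(p,k[0],.045)[:2] for k in c],np.float32)*1000
B=np.array([(W-c0)@ex,(W-c0)@ey]);print(B.min(1),B.max(1));r=cv2.minAreaRect(W);print(r)
E
```

```text
1.05 [0.37537626 0.24865599 0.23024156] [-1.58345296e-04  3.16969808e-01  9.48434046e-01 -1.72496014e-03] [-0.50290233  0.69604679 -0.70980273]
1 [244.2 216.4]
2 [270.1 216.2]
3 [296.  215.9]
4 [322.  215.7]
5 [347.9 215.4]
6 [374.  215.2]
[array([223.5, 165.3]), array([396.1, 163.3]), array([388.5, 230. ]), array([226.3, 231.5])]
[-38.10136538 -89.02744235] [38.04829354 92.5931287 ]
((441.12103271484375, 271.857666015625), (181.56842041015625, 76.09927368164062), 53.473331451416016)
```

View pics/w2.png

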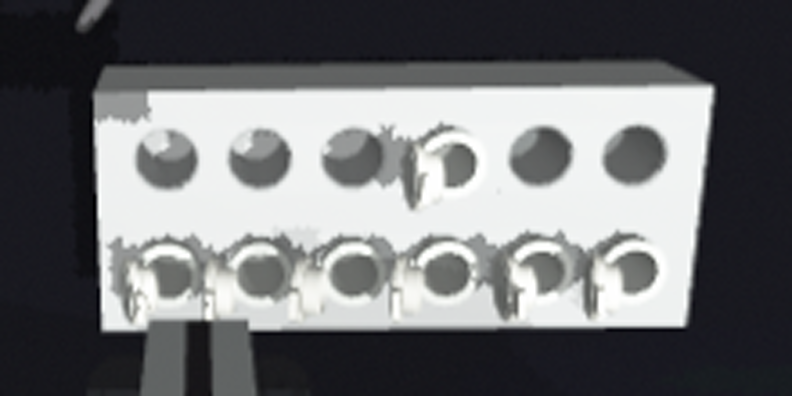

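The two views agree: centre (440.6,271.1) ± 1 mm, yaw direction 53.5°, and the lids stand about upright. Next I move behind lid 1 (block y = −112, x = +18), still high.

Emit:
{"fn": "arm_command", "kwargs": {"commands": [7, -39, 0, 0, 0, 0, -1, 13, -78, -30, 0, 0, 0.5, -1, 13, -78, -70, 0, 0, 0.5, -1, 13, -78, -110, 0, 0, 0.5, -1, 13, -78, -125, 0, 0, 0.5, -1, 13, -78, -125, 0, 0, 0.5, -1]}}

```text
clock: 1.65
tcp_pos: [0.3865, 0.1714, 0.1031]
tcp_rot: [-0.003, 0.312, 0.95, -0.003]
contact_force: [-0.7, 0.2, 0.7]
grip_width: -0.0002
```

```bash
cat > v.py <<'E'
from h import *
import sys
o=readout.get_obs();t=o["tcp_pos"]*1000;d=t[:2]-[440.6,271.1]
print(o["clock"].round(2) if hasattr(o["clock"],"round") else o["clock"],t.round(1),o["tcp_rot"].round(4),o["contact_force"].round(1),"block x,y",(d@[.804,-.595]).round(1),(d@[.595,.804]).round(1))
if len(sys.argv)>1:
  n=sys.argv[1]
  a=capture("scene")[140:250,180:330];b=capture("wrist")[130:270,190:430]
  cv2.imwrite(f"pics/{n}.png",np.vstack([cv2.resize(a,(400,293),interpolation=2),cv2.resize(b,(400,233),interpolation=2)]))
E
python3 v.py a1
```

```text
1.65 [386.5 171.4 103.1] [-0.0025  0.3117  0.9502 -0.0034] [-0.7  0.2  0.7] block x,y 15.8 -112.3
```

View pics/a1.png

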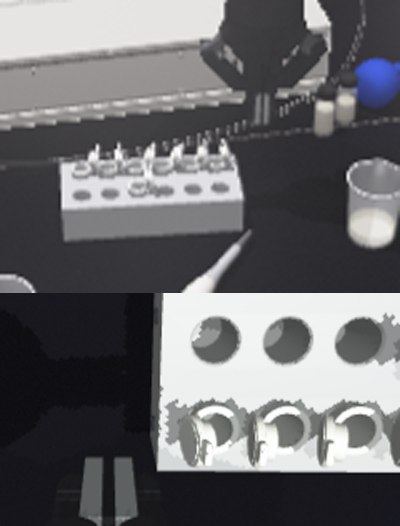

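The fingers are clear behind lid 1. Now I descend to z ≈ 62.

Emit:
{"fn": "arm_command", "kwargs": {"commands": [2, -1, -15, 0, 0, 0, -1, 2, -1, -30, 0, 0, 0, -1, 2, -1, -41, 0, 0, 0, -1, 2, -1, -41, 0, 0, 0, -1]}}

```text
clock: 2.15
tcp_pos: [0.3906, 0.1717, 0.0646]
tcp_rot: [-0.0, 0.311, 0.95, -0.001]
contact_force: [1.1, 0.1, -0.4]
grip_width: -0.0001
```

```bash
python3 v.py a2
```

```text
2.15 [390.6 171.7  64.6] [-2.000e-04  3.114e-01  9.503e-01 -1.100e-03] [ 1.1  0.1 -0.4] block x,y 18.9 -109.6
```

View pics/a2.png

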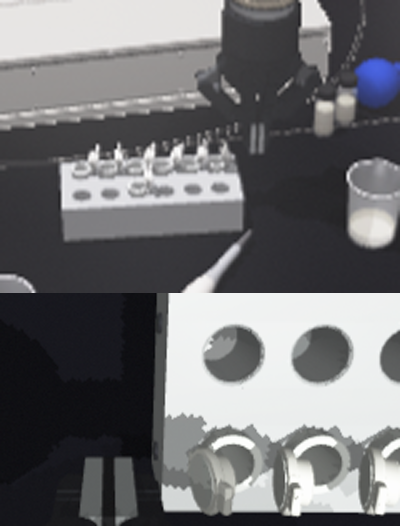

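Emit:
{"fn": "arm_command", "kwargs": {"commands": [3, 4, -2, 0, 0, 0, -1, 6, 8, -3, 0, 0, 0, -1, 9, 12, -3, 0, 0, 0, -1, 12, 16, -3, 0, 0, 0, -1, 15, 20, -3, 0, 0, 0, -1, 18, 24, -3, 0, 0, 0, -1, 21, 28, -3, 0, 0, 0, -1, 24, 32, -3, 0, 0, 0, -1]}}

```text
clock: 3.05
tcp_pos: [0.4153, 0.204, 0.0623]
tcp_rot: [0.0, 0.312, 0.95, -0.001]
contact_force: [-0.7, -1.8, 1.1]
grip_width: -0.0001
```

```bash
python3 v.py a3
```

```text
3.05 [415.3 204.   62.3] [ 3.000e-04  3.116e-01  9.502e-01 -7.000e-04] [-0.7 -1.8  1.1] block x,y 19.6 -69.0
```

View pics/a3.png

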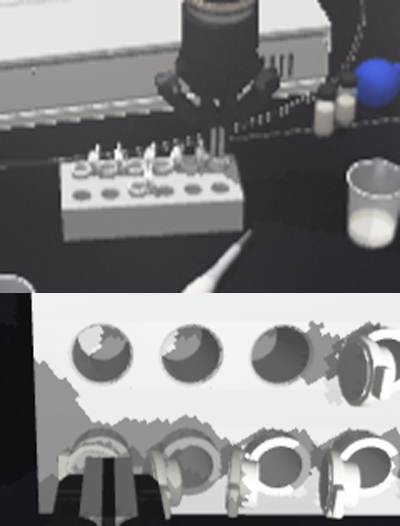

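Lid 1 has folded and the block hasn't moved. I'll continue along the row.

Emit:
{"fn": "arm_command", "kwargs": {"commands": [3, 4, -1, 0, 0, 0, -1, 5, 8, -2, 0, 0, 0, -1, 8, 12, -2, 0, 0, 0, -1, 11, 16, -2, 0, 0, 0, -1, 14, 20, -2, 0, 0, 0, -1, 17, 24, -2, 0, 0, 0, -1, 20, 28, -2, 0, 0, 0, -1, 23, 32, -2, 0, 0, 0, -1]}}

```text
clock: 3.95
tcp_pos: [0.4392, 0.2372, 0.0603]
tcp_rot: [0.001, 0.311, 0.95, 0.0]
contact_force: [-1.3, -1.7, 0.2]
grip_width: 0.0001
```

```bash
python3 v.py a4
```

```text
3.95 [439.2 237.2  60.3] [9.000e-04 3.111e-01 9.504e-01 1.000e-04] [-1.3 -1.7  0.2] block x,y 19.1 -28.0
```

View pics/a4.png

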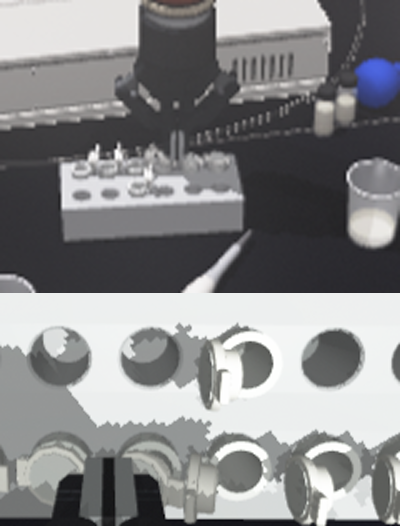

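Lids 1 and 2 are folded, lid 3 is partway, and lids 4–6 and the blank stand open. Continuing.

Emit:
{"fn": "arm_command", "kwargs": {"commands": [3, 4, 0, 0, 0, 0, -1, 6, 8, 0, 0, 0, 0, -1, 9, 12, 0, 0, 0, 0, -1, 12, 16, 0, 0, 0, 0, -1, 15, 20, 0, 0, 0, 0, -1, 18, 24, 0, 0, 0, 0, -1, 21, 28, 0, 0, 0, 0, -1, 24, 32, 0, 0, 0, 0, -1]}}

```text
clock: 4.85
tcp_pos: [0.4645, 0.2707, 0.0605]
tcp_rot: [0.002, 0.311, 0.95, 0.001]
contact_force: [0.2, -1.0, 0.6]
grip_width: 0.0002
```

```bash
python3 v.py a5
```

```text
4.85 [464.5 270.7  60.5] [0.0018 0.3108 0.9505 0.0014] [ 0.2 -1.   0.6] block x,y 19.4 13.9
```

View pics/a5.png

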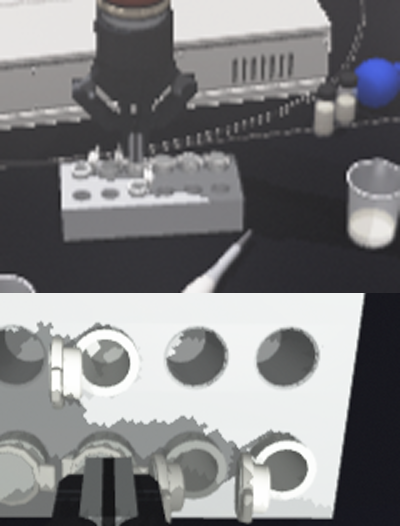

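Emit:
{"fn": "arm_command", "kwargs": {"commands": [3, 4, 0, 0, 0, 0, -1, 6, 8, 0, 0, 0, 0, -1, 9, 12, 0, 0, 0, 0, -1, 12, 16, 0, 0, 0, 0, -1, 15, 20, 0, 0, 0, 0, -1, 18, 24, 0, 0, 0, 0, -1, 21, 28, 0, 0, 0, 0, -1, 24, 32, 0, 0, 0, 0, -1]}}

```text
clock: 5.75
tcp_pos: [0.489, 0.3037, 0.0605]
tcp_rot: [0.002, 0.31, 0.951, 0.002]
contact_force: [-1.2, -1.2, 0.3]
grip_width: -0.0003
```

Emit:
{"fn": "arm_command", "kwargs": {"commands": [3, 4, 0, 0, 0, 0, -1, 6, 8, 0, 0, 0, 0, -1, 9, 12, 0, 0, 0, 0, -1, 12, 16, 0, 0, 0, 0, -1, 15, 20, 0, 0, 0, 0, -1, 18, 24, 0, 0, 0, 0, -1, 21, 28, 0, 0, 0, 0, -1, 24, 32, 0, 0, 0, 0, -1]}}

```text
clock: 6.55
tcp_pos: [0.5133, 0.3362, 0.0605]
tcp_rot: [0.002, 0.31, 0.951, 0.002]
contact_force: [-0.2, 0.5, -0.3]
grip_width: -0.0
```

```bash
python3 v.py a6
```

```text
6.55 [513.3 336.2  60.5] [0.0021 0.3103 0.9506 0.0021] [-0.2  0.5 -0.3] block x,y 19.7 95.6
```

View pics/a6.png

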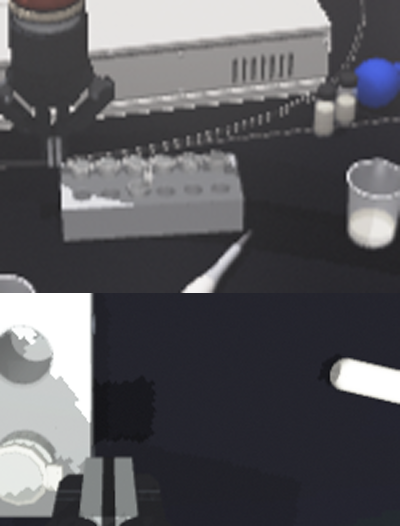

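All six lids are folded, leaving roughly a 3 mm gap at the tabs. Next: lift, go back, and make a second forward pass at lid-top height to press them flat.

Emit:
{"fn": "arm_command", "kwargs": {"commands": [0, 0, 30, 0, 0, 0, -1, 0, 0, 60, 0, 0, 0, -1, -24, -32, 60, 0, 0, 0, -1, -54, -72, 60, 0, 0, 0, -1, -84, -112, 60, 0, 0, 0, -1, -108, -144, 60, 0, 0, 0, -1, -121, -162, 60, 0, 0, 0, -1, -121, -162, 60, 0, 0, 0, -1]}}

```text
clock: 7.45
tcp_pos: [0.3898, 0.1712, 0.1206]
tcp_rot: [0.001, 0.312, 0.95, 0.001]
contact_force: [0.4, 0.5, 0.1]
grip_width: -0.0001
```

```bash
python3 v.py a7
```

```text
7.45 [389.8 171.2 120.6] [1.000e-03 3.120e-01 9.501e-01 8.000e-04] [0.4 0.5 0.1] block x,y 18.6 -110.5
```

View pics/a7.png

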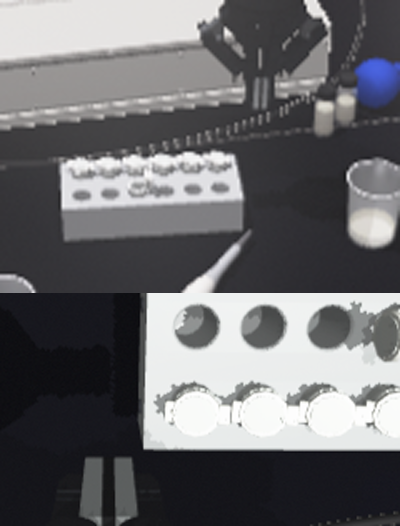

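Emit:
{"fn": "arm_command", "kwargs": {"commands": [10, 14, -25, 0, 0, 0, -1, 21, 28, -45, 0, 0, 0, -1, 21, 28, -56, 0, 0, 0, -1, 21, 28, -59, 0, 0, 0, -1, 21, 28, -61, 0, 0, 0, -1, 21, 28, -62, 0, 0, 0, -1, 21, 28, -62.5, 0, 0, 0, -1, 21, 28, -62.5, 0, 0, 0, -1]}}

```text
clock: 8.35
tcp_pos: [0.4143, 0.2027, 0.0589]
tcp_rot: [0.003, 0.311, 0.951, 0.003]
contact_force: [0.3, -0.2, 0.5]
grip_width: 0.0001
```

```bash
python3 v.py
```

```text
8.35 [414.3 202.7  58.9] [0.0031 0.3105 0.9505 0.0034] [ 0.3 -0.2  0.5] block x,y 19.5 -70.6
```

Emit:
{"fn": "arm_command", "kwargs": {"commands": [0, 0, -1, 0, 0, 0, -1, 0, 0, -1.5, 0, 0, 0, -1, 0, 0, -1.5, 0, 0, 0, -1]}}

```text
clock: 8.65
tcp_pos: [0.4145, 0.2029, 0.0576]
tcp_rot: [0.003, 0.311, 0.951, 0.004]
contact_force: [0.4, 0.4, 0.3]
grip_width: 0.0001
```

No contact load at 57.6 mm. Sliding forward at that height.

Emit:
{"fn": "arm_command", "kwargs": {"commands": [3, 4, 0, 0, 0, 0, -1, 6, 8, 0, 0, 0, 0, -1, 9, 12, 0, 0, 0, 0, -1, 12, 16, 0, 0, 0, 0, -1, 15, 20, 0, 0, 0, 0, -1, 18, 24, 0, 0, 0, 0, -1, 21, 28, 0, 0, 0, 0, -1, 24, 32, 0, 0, 0, 0, -1]}}

```text
clock: 9.45
tcp_pos: [0.4388, 0.2354, 0.0576]
tcp_rot: [0.003, 0.31, 0.951, 0.004]
contact_force: [0.1, 0.3, 0.5]
grip_width: -0.0
```

```bash
python3 v.py
```

```text
9.45 [438.8 235.4  57.6] [0.0034 0.3105 0.9506 0.0038] [0.1 0.3 0.5] block x,y 19.8 -29.8
```

Emit:
{"fn": "arm_command", "kwargs": {"commands": [2, 4, 0, 0, 0, 0, -1, 5, 8, 0, 0, 0, 0, -1, 8, 12, 0, 0, 0, 0, -1, 11, 16, 0, 0, 0, 0, -1, 14, 20, 0, 0, 0, 0, -1, 17, 24, 0, 0, 0, 0, -1, 20, 28, 0, 0, 0, 0, -1, 23, 32, 0, 0, 0, 0, -1]}}

```text
clock: 10.25
tcp_pos: [0.4619, 0.2675, 0.0575]
tcp_rot: [0.003, 0.31, 0.951, 0.004]
contact_force: [0.2, -0.2, -0.0]
grip_width: 0.0003
```

Emit:
{"fn": "arm_command", "kwargs": {"commands": [3, 4, 0, 0, 0, 0, -1, 6, 8, 0, 0, 0, 0, -1, 9, 12, 0, 0, 0, 0, -1, 12, 16, 0, 0, 0, 0, -1, 15, 20, 0, 0, 0, 0, -1, 18, 24, 0, 0, 0, 0, -1, 21, 28, 0, 0, 0, 0, -1, 24, 32, 0, 0, 0, 0, -1]}}

```text
clock: 11.05
tcp_pos: [0.4862, 0.3, 0.0575]
tcp_rot: [0.003, 0.31, 0.951, 0.004]
contact_force: [-0.3, -0.1, 2.0]
grip_width: 0.0001
```

Emit:
{"fn": "arm_command", "kwargs": {"commands": [3, 4, 0, 0, 0, 0, -1, 6, 8, 0, 0, 0, 0, -1, 9, 12, 0, 0, 0, 0, -1, 12, 16, 0, 0, 0, 0, -1, 15, 20, 0, 0, 0, 0, -1, 18, 24, 0, 0, 0, 0, -1, 21, 28, 0, 0, 0, 0, -1, 24, 32, 0, 0, 0, 0, -1]}}

```text
clock: 11.85
tcp_pos: [0.5105, 0.3323, 0.0575]
tcp_rot: [0.003, 0.311, 0.951, 0.004]
contact_force: [0.1, -0.8, 0.7]
grip_width: 0.0002
```

Emit:
{"fn": "arm_command", "kwargs": {"commands": [0, 0, 10, 0, 0, 0, -1, 0, 0, 40, 0, 0, 0, -1, 0, 0, 80, 0, 0, 0, -1, 0, 0, 115, 0, 0, 0, -1, 0, 0, 115, 0, 0, 0, -1]}}

```text
clock: 12.35
tcp_pos: [0.5139, 0.3341, 0.1791]
tcp_rot: [0.007, 0.311, 0.95, 0.009]
contact_force: [1.0, 0.1, 0.0]
grip_width: -0.0002
```

```bash
python3 v.py a8; python3 - <<'E'
from h import *
t=capture("top");cv2.imwrite("pics/t9.png",cv2.resize(t[150:240,180:285],None,fx=6,fy=6,interpolation=2))
E
```

```text
12.35 [513.9 334.1 179.1] [0.0074 0.3106 0.9505 0.0087] [1.  0.1 0. ] block x,y 21.4 94.3
```

View pics/a8.png

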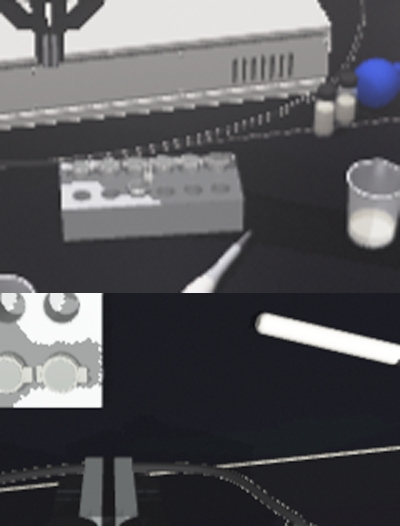

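View pics/t9.png

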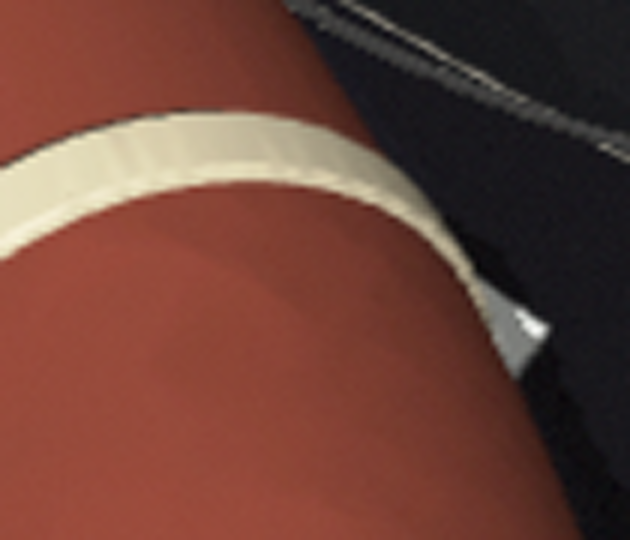

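The arm hides the top view, so I'll go back to the first viewing pose for a final check.

Emit:
{"fn": "arm_command", "kwargs": {"commands": [-20, -12, 25, 0, 0, 0, -1, -60, -36, 51, 0, 0, 0, -1, -100, -61, 51, 0, 0, 0, -1, -139, -85, 51, 0, 0, 0, -1, -139, -85, 51, 0, 0, 0, -1, -139, -85, 51, 0, 0, 0, -1]}}

```text
clock: 13.1
tcp_pos: [0.3695, 0.2463, 0.2227]
tcp_rot: [0.002, 0.31, 0.951, 0.003]
contact_force: [0.4, 0.4, 0.0]
grip_width: -0.0002
```

```bash
python3 - <<'E'
from h import *
p=camera_params("wrist");w=capture("wrist");s=capture("scene")
a=cv2.resize(w[140:250,200:420],None,fx=3,fy=3,interpolation=2);b=cv2.resize(s[180:235,190:340],(660,242),interpolation=2)
cv2.imwrite("pics/f.png",np.vstack([a,b]))
g=cv2.cvtColor(w,cv2.COLOR_BGR2GRAY);m=np.zeros_like(g);m[150:250,205:410]=(g[150:250,205:410]>170)*255
cs,_=cv2.findContours(m,cv2.RETR_EXTERNAL,cv2.CHAIN_APPROX_NONE);c=max(cs,key=cv2.contourArea)
W=np.array([ray(p,k[0],.045)[:2] for k in c],np.float32)*1000
print(cv2.minAreaRect(W),readout.get_obs()["clock"],readout.get_obs()["tcp_pos"],readout.get_obs()["contact_force"])
s0=cv2.imread("pics/s1.png");d=cv2.absdiff(s,s0).max(2)
print([(n,int((d[r[1]:r[3],r[0]:r[2]]>40).sum())) for n,r in dict(vials=(292,165,335,195),pip=(220,225,278,290),block=(200,190,275,232)).items()])
E
```

```text
((440.96795654296875, 271.89288330078125), (181.63613891601562, 75.98269653320312), 53.29487609863281) 13.2 [0.37188111 0.2478266  0.22325951] [-0.37771924  0.10922332  1.11265721]
[('vials', 0), ('pip', 0), ('block', 333)]
```

View pics/f.png

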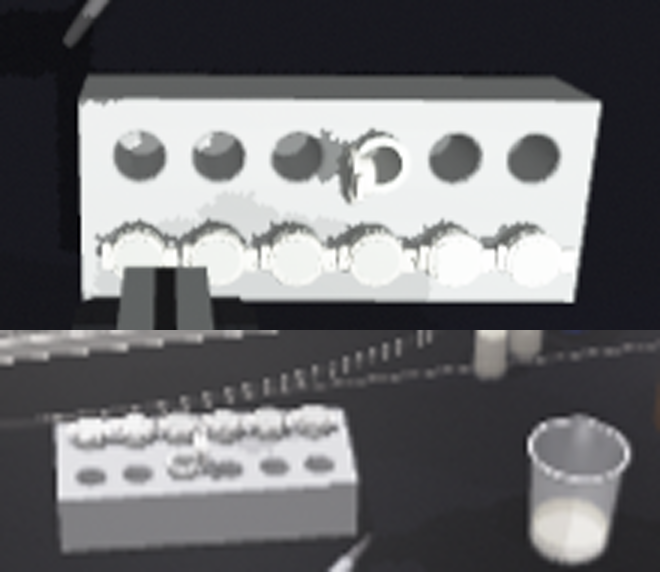

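All six lids are flat, the blank's lid is upright, and the block hasn't measurably moved.

```bash
python3 -c "
from station import job
print(job.hand_in())"
```

```text
the job is handed in; nothing more can be done
None
```

All six far-row lids are folded and pressed flat, the blank's lid still stands open, and the job is handed in at about 13 s of robot time. The hand-in reports no verdict.

I ran the shut fingertips along the row from lid 1 to lid 6 twice: first at about 61 mm to fold the lids in order, then at 57.5 mm to press them down. The highest wrist force I read was about 2 N. It was only read at the end of each call, so a brief peak in between would not show.

**Lids:** The final wrist and scene pictures show all six lying flat. I did not measure their angles; from the height of the second pass, each should be under about 0.05 rad.

**Block:** It is within 1 mm and about 0.2° of where it was, measured from the same wrist view before and after.

**Bystanders:** Nothing changed in the scene picture around the vials, bulb or pipette. I only checked the marker by eye, in one wrist picture after the second pass.

The last top view was blocked by the arm, so I made the final check from the wrist and scene cameras instead. No check failed, and where two views measured the same thing they agreed to 1–2 mm.

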